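# Index the capper turret and open the safety cap

## Task

On the small bench capper, lift the sprung index plunger and swing the turret anticlockwise (seen from above) to its next index hole, so that the bottle comes out from under the capping spindle, and let the plunger drop fully home there. Then press the bottle's push-and-turn safety cap down, twist it free anticlockwise while pressing, and lift it straight up. Finish while still holding the cap upright in the gripper, about 6 cm straight above the open bottle, and leave the two tins and the small loose bottle as they stand.

Things in the scene. Friction and masses are not known exactly. Their poses are not given: they have to be found in the camera images.
- turret_axis (a point): Point on the turret's vertical axis at table height, at the middle of the capper's fixed round grey base (244 mm across) with its aluminium index plate (224 mm across, top 30 mm above the table; four brass-rimmed holes 90 degrees apart, 85 mm from the axis). Own z up. Fixed during a run
- capping_chuck (a point): Centre of the underside of the capper's fixed dark chuck (40 mm across), 205 mm above the table, 80 mm from the turret axis: the parked bottle stands under it. It hangs from a 30 mm wide arm (259 to 285 mm high, black knob on top to 310 mm) that runs to a column 28 mm thick, 300 mm high, 175 mm from the turret axis, 30 degrees clockwise (from above) of the chuck
- turret (a joint): Turn of the steel turret, rad, growing anticlockwise seen from above: 0 parked with the bottle under the chuck, 1.571 (90 degrees, a quarter turn) at the next index hole, cap free from above. Stops 0.1 rad past either place. Turns easily (under 0.2 N m) once the plunger pin is out of its hole; the pin in its hole leaves about 0.02 rad of play
- plunger (a joint): Lift of the plunger, m: 0 home, up to 0.026. The pin clears the plate when lifted 12 mm or more; a spring pushes it down with 4 to 8 N. The round-ended 10 mm pin drops into the 13.6 mm hole when let go within about 0.04 rad of it; home reads under 0.002. The knob can slip or roll a few mm in the fingers, so check the turn before letting go
- plunger_knob (a point): Centre of the plunger's black round knob (26 mm across, 26 mm high, upright; centre 87 mm above the table when home), riding on the turret 85 mm from its axis, opposite the bottle; lifting it and swinging it round the axis turns the turret. Below it: a 9.6 mm stem, a 22 mm boss up to 58 mm and the turret arm's top at 46 mm above the table
- bottle_mouth (a point): Centre of the rim of the white plastic bottle (68 mm across, rim 170 mm and shoulder 130 mm above the table), clamped in the turret 80 mm from its axis so that it cannot turn or lift by itself. Neck 32 mm across, 43 mm over the lugs that hold the cap
- cap_center (a point): Centre (half-way up) of the bottle's grey ribbed round safety cap, 54 mm across, 28 mm high, z up, about 35 g; 4 mm below the rim when locked. A spring holds it up: 6 N starts to press it, 10 N presses it to its end 6 mm down. Press it 4 mm or more and, keeping it down, turn it 62 degrees (48 to 76, then a hard stop) anticlockwise from above; then it lifts off
- tin_a: Open steel tin with an orange band, 74 mm across, 62 mm high, loose on the table beside the capper; origin at the centre of its underside
- tin_b: Second open steel tin, the same as the first, loose on the table; origin at the centre of its underside
- spray_bottle: Small plain white bottle, 52 mm across, 120 mm high, loose on the table on the other side of the capper; origin at the centre of its underside
Things that resemble listed ones, but are neither listed nor needed, are in the scene too. There is more than one size of the part that bears cap_center; the job needs the middle-sized.

How it is judged:
On the way, in this order (a step that is already met when the one before it is completed fails the run):
1. the plunger is lifted out of its hole (value of joint plunger above 0.01 m), for 0.1 s.
2. the turret stands at the next index hole with the plunger dropped home and the cap still on (value of joint turret between 1.521 and 1.621 rad and value of joint plunger below 0.003 m and z of cap_center in the frame of bottle_mouth below 0.003 m), for 0.2 s.
3. the cap is pressed down at least 3 mm against its spring (z of cap_center in the frame of bottle_mouth below -0.007 m and horizontal distance between cap_center and bottle_mouth below 0.006 m), for 0.1 s.
4. the cap is free and lifted clear of the bottle (z of cap_center in the frame of bottle_mouth above 0.03 m), for 0.1 s.
At the end, for the whole second after the job is handed in: The gripper holds the cap still and upright (0.3 rad), its centre 35 to 120 mm above the bottle rim, within 35 mm of straight above it, off the bottle; turret at the next hole (1.571 +/- 0.05 rad), plunger home (under 3 mm); tins and small bottle upright where they stood (z of cap_center in the frame of bottle_mouth between 0.035 and 0.12 m and horizontal distance between cap_center and bottle_mouth below 0.035 m and angle between cap_center's own z axis and vertical below 0.3 rad and linear speed of cap below 0.03 m/s and contact force between the fingers and cap above 1 N and contact force between turret and cap below 0.05 N and value of joint turret between 1.521 and 1.621 rad and value of joint plunger below 0.003 m); the arm keeps its last pose, push and grip.
It fails at once if a bystander is moved more than 30 mm or tipped (distance of any of tin_a, tin_b, spray_bottle from where it was at the start of the episode above 0.03 m or angle between any of tin_a, tin_b, spray_bottle's own z axis and vertical above 0.4 rad).
It also fails if it takes over 51 s, if anything falls off the work surface, if the arm or the gripper's body presses on something with over 40 N, if the wrist force passes 120 N, or if a joint passes its speed limit or range.

## Robot

A 7-joint arm with a two-finger parallel gripper is mounted at the origin on the work surface. World frame = base frame: x ahead of the robot, y to its left, z up, the work surface at z = 0. Lengths are in m, angles in rad, forces in N, time in s.
With the tool pointing down it reaches from about 0.4 to 0.75 m from the base axis. Payload 19.5 kg.
Tool frame: the origin (TCP) lies midway between the tips of the shut fingers; the grasp point (between the pads) lies 19 mm behind it; z points along the fingers, y is the line along which they close (so a half turn about z gives the same grasp; the last joint's range is limited). The gripper opens to 85 mm and grips with 20 to 120 N. Pads are 22 mm wide; open, the fingers measure 114 mm over their backs; the gripper's body (76 mm by 85 mm) begins 54 mm behind the grasp point. The pads swing forward as they close: fully open they stand 13 mm farther back than shut.
Start: joints at [-1.287, 0.707, -0.028, 1.485, 0.022, 0.951, -0.075], TCP at [0.184, 0.545, 0.231] pointing down, gripper open.
Joint ranges: [-2.71, 2.71], [-0.32, 2.16], [-1.57, 1.52], [0, 2.45], [-1.46, 4.6], [0, 2.02], [-2.83, 2.83]. Speed limits (rad/s): [1.89, 1.89, 2.57, 2.57, 3.01, 3.01, 3.01].

## Interface

Orientations are given as a unit quaternion [x, y, z, w].
In Python, from cell import env, viewer gives the robot as it stands. The module is installed in compiled form; this text tells all that it offers.
- The arm moves only by the tool jog_arm, never from a script. Its argument "steps" is a list that holds one entry, the list of rows, each a list of 5 numbers: the finger opening in cm, from 0 to 8.54, then the shift along the world's x, y, z in cm, then the turn about the world's z in degrees. In form: [[[fingers, tx, ty, tz, twist], ...]]. A call has 1 to 20 rows; each row is the pose to reach, as a shift and turn from the pose commanded when the call began; what a row does not reach only later rows make up. A row lasts 1/8 s, in which the tool goes at most 62.5 mm and 10.7 degrees, less where a joint would pass 70% of its speed; a pose out of reach is approached as far as the arm can. A call with a gripper value outside its range is refused whole. The fingers move at their own pace and stop on an object; "newtons" is the grip in N (left out, the last holds). Time passes only in rows, so rows that repeat a pose let the fingers close. It gives the time, the measured TCP pose, the force, the opening and the grip force at its end, in the units of the state.
- env.observe(): the state, without advancing time (a new reading comes with each control period).
- viewer.camera(name): name is "scene" or "top" or "wrist"; returns (picture, depth): 480x640x3 uint8, red, green, blue; 480x640 float32, m along the optical axis (not along the pixel's ray), 0 where there is no reading.
- viewer.camera_model(name): a dict with "fov_y" (degrees; the focal length in pixels is half the picture's height over the tangent of half this angle, whatever the lens; pixels are square), "cx", "cy" (the principal point, pixels), "rvec" (rotation vector, rad) and "tvec" (3), from world to camera coordinates, as OpenCV has them; the wrist camera has in their place "T_tool_cam" (4x4, takes a point from camera to tool coordinates, whose origin is the TCP and whose axes are the flange's). Camera axes: x right, y down, z forward; pixel columns grow to the right and rows downward; lengths in m; the calibration is good to about 2 mm. A picture is of the moment at which its call begins: read the wrist's pose just before it. camera_model takes no time and is no camera call.
- env.hand_in(): hands the job in; it is judged then, once.
The state is a dict: "t": time; "joint_pos": joint angles; "joint_vel": joint speeds; "tau": joint torques, N m; "tool_pos": TCP position; "ee_rot": TCP orientation; "force": force on the tool from outside, world axes, zero at the start; "wrist_torque": the same for the moment, N m; "width": finger opening in m; "grip_force": force on a finger pad.
Only numpy, scipy, OpenCV 4.12 (cv2) and the standard library are available. Lean on these libraries where they do the work, as an engineer would, in place of code of your own. Each camera call takes 0.05 s, during which the arm holds its last target. There are 200 camera calls.

## Working session

There is one attempt and no reset: what is moved stays moved. The work goes in short steps, Python scripts to look and compute and a tool call to move; the robot and the scene stay as the last step left them, time stands still between calls to the robot, and variables do not carry over. Pictures are saved under pics/ and viewed, at most 10 in all, crops included, and the job is handed in when it is done.

Besides the shell and the picture viewer there is one more tool, called after "Call:" by a JSON object that holds its "method" and its "body", one argument or row to a line. jog_arm: Moves the arm, as the interface text tells. Its arguments: {"type":"object","properties":{"steps":{"type":"array","items":{"type":"array","items":{"type":"array","items":{"type":"number"}}}},"newtons":{"type":"number"}},"required":["steps"]}

```bash
mkdir -p pics; cat > h.py <<'E'
import numpy as np, cv2
from cell import env, viewer
def K(m):
    f=240/np.tan(np.radians(m["fov_y"])/2); return f,m["cx"],m["cy"]
def pose(name,s=None):
    m=viewer.camera_model(name)
    if name=="wrist":
        s=s or env.observe()
        from scipy.spatial.transform import Rotation as R
        T=np.eye(4);T[:3,:3]=R.from_quat(s["ee_rot"]).as_matrix();T[:3,3]=s["tool_pos"]
        return m,T@np.array(m["T_tool_cam"])
    R=cv2.Rodrigues(np.array(m["rvec"],float))[0];T=np.eye(4);T[:3,:3]=R.T;T[:3,3]=-R.T@np.array(m["tvec"],float).ravel()
    return m,T
def cloud(d,m,T):
    f,cx,cy=K(m);v,u=np.mgrid[:480,:640]
    P=np.stack([(u-cx)/f*d,(v-cy)/f*d,d],-1)
    P=P@T[:3,:3].T+T[:3,3];P[d<=0]=np.nan;return P
def ray(m,T,u,v,z):
    f,cx,cy=K(m);r=T[:3,:3]@np.array([(u-cx)/f,(v-cy)/f,1]);return T[:3,3]+r*(z-T[2,3])/r[2]
E
python3 - <<'E'
from h import *
s=env.observe();print(s)
for n in("scene","top"):
    p,d=viewer.camera(n);m,T=pose(n);print(n,m,T[:3,3])
    cv2.imwrite(f"pics/{n}.png",p[...,::-1]);np.savez(f"{n}.npz",p=p,d=d)
E
```

```text
{'t': 0.0, 'joint_pos': array([-1.28673933,  0.70707893, -0.02762784,  1.48498811,  0.02200955,
        0.95092609, -0.07550593]), 'joint_vel': array([-0.00098905,  0.00140773,  0.00105675, -0.00047768, -0.00133096,
        0.0012636 , -0.00085165]), 'tau': array([ 4.64969817e-04, -8.83204579e+01,  1.23462025e+00, -2.36160904e+01,
        1.69124751e-02,  6.68218112e-03, -2.99816304e-05]), 'tool_pos': array([0.1839282 , 0.54450772, 0.23084376]), 'ee_rot': array([ 1.62155412e-01,  9.86765079e-01, -5.44286580e-04, -7.07264922e-05]), 'force': array([ 0.50640068, -0.06929203, -0.56871093]), 'wrist_torque': array([ 0.0476619 , -0.0139649 ,  0.03006979]), 'grip_force': 0.0, 'width': 0.08532800880798028}
scene {'fov_y': 55.13285314668426, 'cx': 318.85630023842754, 'cy': 238.11279345955973, 'rvec': array([ 1.73489457,  1.78225857, -0.71982972]), 'tvec': array([-0.03946967, -0.31160164,  1.45480401])} [1.24684289 0.05147179 0.81107436]
top {'fov_y': 47.53390015035212, 'cx': 326.3892033267396, 'cy': 240.9593069202794, 'rvec': array([ 2.17610577, -2.18065363,  0.15827123]), 'tvec': array([0.03095147, 0.59093105, 1.18675976])} [0.45380423 0.06924591 1.24411533]
```

View pics/scene.png

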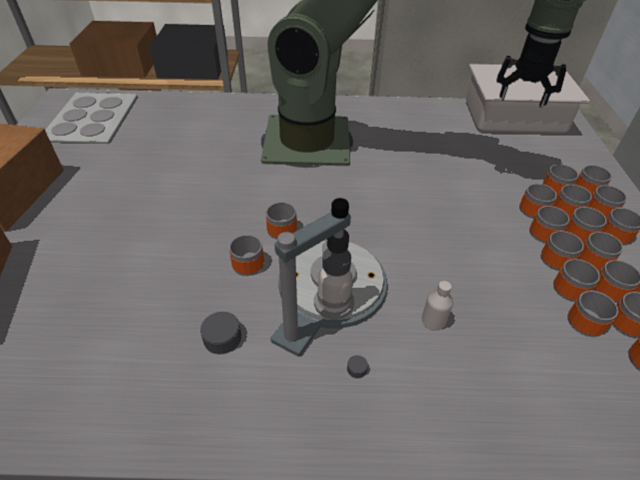

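View pics/top.png

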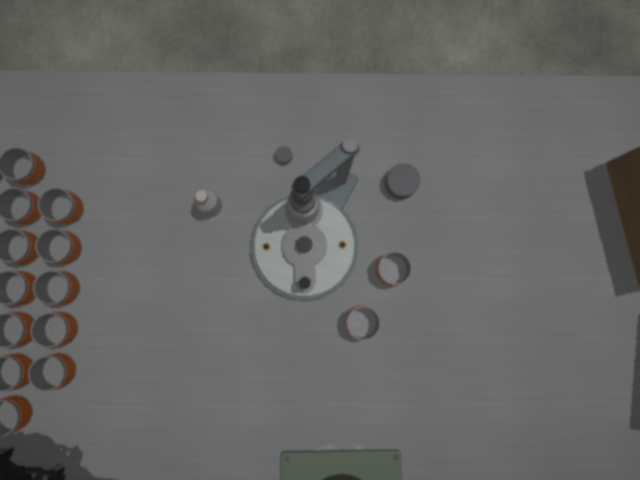

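The scene view shows the capper: column at (290,290), arm, chuck knob at (340,207), bottle and cap at about (337,262). The top view shows the plate at (303,247), brass holes at (266,246) and (342,244), and the plunger knob at (304,284) on the robot's side. There are three cap candidates in the top view: small loose (283,155), large loose (402,180), and the one on the bottle, under the chuck at about (303,200). The one on the bottle is the one meant.

```bash
python3 - <<'E'
from h import *
z=np.load("top.npz");p,d=z["p"],z["d"];m,T=pose("top");P=cloud(d,m,T)
hsv=cv2.cvtColor(p,cv2.COLOR_RGB2HSV)
roi=np.zeros((480,640),bool);roi[185:310,240:365]=1
# plate top
k=roi&(abs(P[...,2]-.03)<.006);q=P[k]
c,r=cv2.minEnclosingCircle(q[:,:2].astype(np.float32));print("plate",len(q),c,r,np.median(q[:,2]))
# brass
b=roi&(hsv[...,1]>120)&(hsv[...,0]>5)&(hsv[...,0]<30)
n,l,st,ce=cv2.connectedComponentsWithStats(b.astype(np.uint8))
for i in range(1,n):
  if st[i,4]>4: print("brass",st[i,4],ce[i],ray(m,T,*ce[i],.03))
def comp(name,lo,hi,box,dark=255):
  R=np.zeros((480,640),bool);R[box[1]:box[3],box[0]:box[2]]=1
  kk=R&(P[...,2]>lo)&(P[...,2]<hi)&(p.max(-1)<dark);q=P[kk]
  if len(q)<3: print(name,"none");return
  v,u=np.nonzero(kk);c,r=cv2.minEnclosingCircle(q[:,:2].astype(np.float32))
  print(name,len(q),"px",u.mean(),v.mean(),"mean",q.mean(0).round(4),"circ",np.round(c,4),round(r,4))
comp("knob",.09,.11,(290,268,320,300))
comp("chuckknob",.29,.33,(285,170,320,205))
comp("column",.285,.315,(330,130,365,165))
for n_,bx in(("tinB",(330,295,390,350)),("tinA",(365,245,420,295))): comp(n_,.05,.075,bx)
comp("spray",.05,.14,(180,180,230,225)); comp("small",.005,.05,(265,140,300,170)); comp("large",.01,.06,(375,155,425,205))
comp("hub",.04,.075,(270,210,340,280))
E
python3 - <<'E'
import cv2,numpy as np
p=np.load("scene.npz")["p"]
cv2.imwrite("pics/crop.png",cv2.resize(p[190:390,190:470,::-1],(784,560),interpolation=cv2.INTER_CUBIC))
E
```

```text
plate 4746 (0.5750751495361328, 0.04599689692258835) 0.15081800520420074 0.030571776362835257
knob 119 px 304.4873949579832 281.70588235294116 mean [0.4975 0.0781 0.1005] circ [0.4972 0.0784] 0.013
chuckknob 249 px 301.53413654618475 183.79116465863453 mean [0.6603 0.0818 0.3084] circ [0.6654 0.0757] 0.0219
column 372 px 344.53225806451616 149.42741935483872 mean [0.7267 0.005  0.2928] circ [0.7241 0.0087] 0.0305
tinB 184 px 363.51630434782606 322.3532608695652 mean [ 0.4114 -0.0488  0.0605] circ [ 0.4118 -0.0482] 0.0376
tinA 204 px 394.94607843137254 267.40686274509807 mean [ 0.5298 -0.119   0.06  ] circ [ 0.5302 -0.118 ] 0.0378
spray 493 px 205.98985801217037 200.0 mean [0.6725 0.2883 0.0901] circ [0.6774 0.2931] 0.0262
small 287 px 283.2229965156794 153.9163763066202 mean [0.7943 0.1278 0.018 ] circ [0.7975 0.1303] 0.0508
large 973 px 402.37307297019527 180.103802672148 mean [ 0.7291 -0.1429  0.0385] circ [ 0.7322 -0.1447] 0.0394
hub 1965 px 303.9944020356234 245.64580152671755 mean [0.5789 0.0796 0.0489] circ [0.5858 0.0807] 0.0837
```

View pics/crop.png

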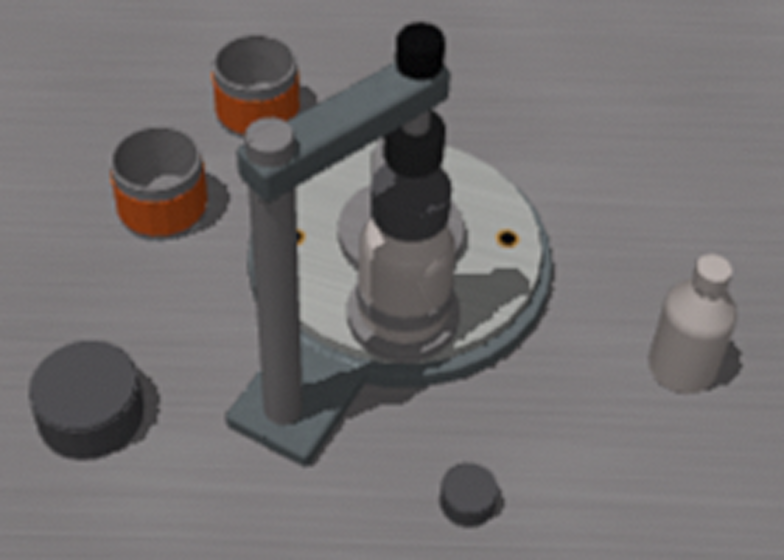

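The crop confirms it: the middle-sized cap sits on the bottle under the chuck at crop (412,200). The large loose cap is at (85,400) and the small one at (470,495). I measure the knob at (0.4975,0.078), so I'm moving above it.

Call:
{"method": "jog_arm", "body": {
  "steps": [
    [[5,31.4,-46.6,0,-161],[5,31.4,-46.6,0,-161],[5,31.4,-46.6,0,-161],[5,31.4,-46.6,0,-161],[5,31.4,-46.6,0,-161],[5,31.4,-46.6,0,-161],[5,31.4,-46.6,0,-161],[5,31.4,-46.6,0,-161],[5,31.4,-46.6,0,-161],[5,31.4,-46.6,0,-161],[5,31.4,-46.6,0,-161],[5,31.4,-46.6,0,-161],[5,31.4,-46.6,0,-161],[5,31.4,-46.6,0,-161],[5,31.4,-46.6,0,-161],[5,31.4,-46.6,0,-161],[5,31.4,-46.6,0,-161],[5,31.4,-46.6,0,-161]]
  ]
}}

```text
t: 2.35
tool_pos: [0.498, 0.0786, 0.2313]
ee_rot: [1.0, 0.004, -0.0, -0.0]
force: [1.1, -0.7, -0.8]
width: 0.0496
grip_force: 0.0
```

```bash
python3 - <<'E'
from h import *
s=env.observe();print(s["joint_pos"].round(3),s["tool_pos"])
m,T=pose("wrist",s);p,d=viewer.camera("wrist");P=cloud(d,m,T)
cv2.imwrite("pics/w1.png",p[...,::-1])
hsv=cv2.cvtColor(p,cv2.COLOR_RGB2HSV)
print(T[:3,3])
def circ(n,lo,hi,dark):
  k=((P[...,2]>lo)&(P[...,2]<hi)&(p.max(-1)<dark)).astype(np.uint8)
  N,l,st,ce=cv2.connectedComponentsWithStats(k)
  for i in range(1,N):
    if st[i,4]>150:
      q=P[l==i];c,r=cv2.minEnclosingCircle(q[:,:2].astype(np.float32));print(n,st[i,4],ce[i].round(),q.mean(0).round(4),np.round(c,4),round(r,4))
circ("knob",.094,.106,120)
b=((hsv[...,1]>110)&(hsv[...,0]>5)&(hsv[...,0]<30)&(abs(P[...,2]-.03)<.012)).astype(np.uint8)
b=cv2.morphologyEx(b,cv2.MORPH_CLOSE,np.ones((9,9)))
N,l,st,ce=cv2.connectedComponentsWithStats(b)
for i in range(1,N):
  if st[i,4]>60:
    x,y,w,h=st[i,:4];print("brass",st[i],ray(m,T,x+w/2,y+h/2,.03))
z=np.load("top.npz");p,d=z["p"],z["d"];m,T=pose("top")
for u,v in((266,246),(342,244)): print(ray(m,T,u,v,.03))
E
```

```text
[-0.6    0.708  0.729  1.751 -0.581  0.911 -1.184] [0.49801262 0.07863428 0.23130878]
[0.57106336 0.07989054 0.37411586]
knob 352 [322.  17.] [0.631  0.0818 0.1001] [0.6413 0.0824] 0.0272
knob 991 [324. 228.] [0.4974 0.0791 0.0997] [0.4964 0.0792] 0.0129
brass [417  94  22  23 224] [ 0.58277256 -0.00452164  0.03      ]
brass [208  97  22  23 217] [0.57892814 0.16554871 0.03      ]
brass [ 505  128   63   85 1115] [ 0.53118081 -0.10126107  0.03      ]
brass [416 258  72  52 850] [ 0.42634891 -0.03983281  0.03      ]
[0.58002772 0.16457508 0.03      ]
[ 0.58444407 -0.00539509  0.03      ]
```

View pics/w1.png

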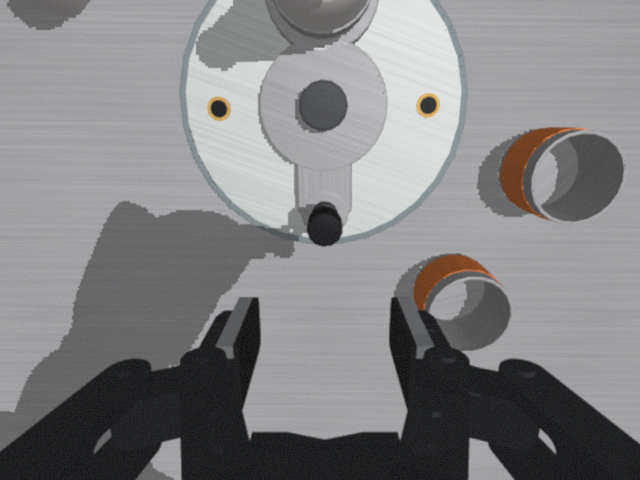

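The wrist view shows the plate holes at (219,108) and (428,105), 170 mm apart as they should be, which puts the axis at (0.5815,0.080). The knob at (324,228) is 85 mm from the axis, so it fits.

Call:
{"method": "jog_arm", "body": {
  "steps": [
    [[5,-0.1,0,-5,0],[5,-0.1,0,-10,0],[5,-0.1,0,-14,0],[5,-0.1,0,-16.5,0],[5,-0.1,0,-16.5,0],[2,-0.1,0,-16.5,0],[2,-0.1,0,-16.5,0],[1,-0.1,0,-16.5,0],[1,-0.1,0,-16.5,0],[1,-0.1,0,-16.5,0],[1,-0.1,0,-16.5,0]]
  ],
  "newtons": 50
}}

```text
t: 3.78
tool_pos: [0.4975, 0.0788, 0.0675]
ee_rot: [1.0, 0.003, 0.001, -0.0]
force: [-1.1, -1.2, 6.7]
width: 0.025
grip_force: 48.6
```

Call:
{"method": "jog_arm", "body": {
  "steps": [
    [[1,0,0,1,0],[1,0,0,1.9,0],[1,0,0,1.9,0]]
  ]
}}

```text
t: 4.15
tool_pos: [0.4974, 0.0789, 0.0861]
ee_rot: [1.0, 0.003, 0.001, -0.0]
force: [5.7, -0.7, -7.8]
width: 0.0248
grip_force: 49.4
```

Call:
{"method": "jog_arm", "body": {
  "steps": [
    [[1,0.03,-0.6,0,4],[1,0.13,-1.33,0,9],[1,0.46,-2.62,0,18],[1,0.99,-3.84,0,27],[1,1.71,-4.97,0,36],[1,2.6,-5.97,0,45],[1,3.62,-6.81,0,54],[1,4.77,-7.49,0,63],[1,6.02,-7.98,0,72],[1,7.32,-8.27,0,81],[1,8.65,-8.35,0,90],[1,8.65,-8.35,0,90],[1,8.65,-8.35,0,90]]
  ]
}}

```text
t: 5.78
tool_pos: [0.5832, -0.0039, 0.0848]
ee_rot: [0.705, 0.709, 0.0, -0.001]
force: [1.2, 5.9, -8.1]
width: 0.0244
grip_force: 50.0
```

```bash
cat > cap.py <<'E'
from h import *
def run(tag):
  for n in("top","wrist"):
    s=env.observe();m,T=pose(n,s);p,d=viewer.camera(n);P=cloud(d,m,T)
    cv2.imwrite(f"pics/{n}_{tag}.png",p[...,::-1]);hsv=cv2.cvtColor(p,cv2.COLOR_RGB2HSV)
    near=(abs(P[...,0]-.58)<.1)&(abs(P[...,1]-.155)<.1)
    for nm,lo,hi in(("captop",.172,.19),("mid",.12,.165)):
      k=(near&(P[...,2]>lo)&(P[...,2]<hi)).astype(np.uint8)
      N,l,st,ce=cv2.connectedComponentsWithStats(k)
      for i in range(1,N):
        if st[i,4]>80:
          q=P[l==i];c,r=cv2.minEnclosingCircle(q[:,:2].astype(np.float32));print(n,nm,st[i,4],ce[i].round(),q.mean(0).round(4),np.round(c,4),round(r,4))
    b=((hsv[...,1]>100)&(hsv[...,0]>5)&(hsv[...,0]<30)&(abs(P[...,2]-.03)<.012)).astype(np.uint8)
    b=cv2.morphologyEx(b,cv2.MORPH_CLOSE,np.ones((9,9)))
    N,l,st,ce=cv2.connectedComponentsWithStats(b)
    for i in range(1,N):
      x,y,w,h=st[i,:4];q=ray(m,T,x+w/2-.5,y+h/2-.5,.03)
      if np.hypot(q[0]-.58,q[1]-.08)<.11: print(n,"brass",st[i],q.round(4))
if __name__=="__main__":
  import sys;run(sys.argv[1])
E
python3 cap.py a
```

```text
top captop 599 [263. 238.] [0.58   0.1595 0.1804] [0.5807 0.1597] 0.0275
top mid 213 [270. 247.] [0.5669 0.1492 0.13  ] [0.5805 0.1594] 0.0331
wrist brass [487  71  41  42 697] [0.6665 0.0833 0.03  ]
wrist brass [120  78  40  42 686] [0.496 0.079 0.03 ]
```

View pics/wrist_a.png

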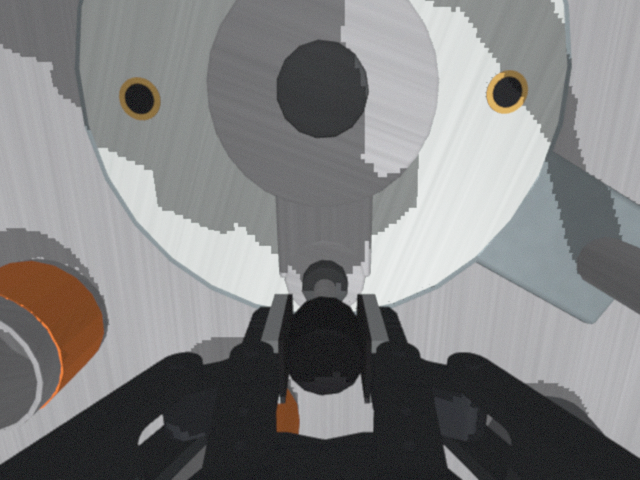

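The wrist view shows holes at (140,98) and (507,91), with the turret arm running square to that line down to the knob at (325,345). By bottle and knob the turret is within about 1° of the hole, so I'm lowering and releasing.

Call:
{"method": "jog_arm", "body": {
  "steps": [
    [[1,0.05,0,0,0],[1,0.05,0,-0.6,0],[1,0.05,0,-1.2,0],[1,0.05,0,-1.8,0],[1,0.05,0,-1.9,0],[1,0.05,0,-1.9,0]]
  ]
}}

```text
t: 6.62
tool_pos: [0.5844, -0.0039, 0.0674]
ee_rot: [0.705, 0.71, 0.001, -0.0]
force: [-2.7, 6.5, 21.0]
width: 0.0246
grip_force: 52.8
```

Call:
{"method": "jog_arm", "body": {
  "steps": [
    [[5,0,0,0,0],[5,0,0,0,0],[5,0,0,0,0],[5,0,0,4,0],[5,0,0,9,0],[5,0,-3,13,0],[5,0,-3,13,0]]
  ]
}}

```text
t: 7.5
tool_pos: [0.5849, -0.0372, 0.1988]
ee_rot: [0.706, 0.708, 0.001, 0.002]
force: [0.7, 1.3, 0.0]
width: 0.0503
grip_force: 0.0
```

```bash
python3 cap.py b; python3 - <<'E'
from h import *
s=env.observe();m,T=pose("wrist",s);p,d=viewer.camera("wrist");P=cloud(d,m,T)
print(s["tool_pos"],s["joint_pos"].round(2))
k=(abs(P[...,0]-.583)<.03)&(abs(P[...,1]+.005)<.03)&(P[...,2]>.07)&(P[...,2]<.14)
q=P[k];print("z pct",np.percentile(q[:,2],[5,50,80,90,95]));t=q[q[:,2]>np.percentile(q[:,2],80)-.004]
print(len(t),t.mean(0),cv2.minEnclosingCircle(t[:,:2].astype(np.float32)))
E
```

```text
top captop 610 [263. 239.] [0.5791 0.1596 0.1803] [0.5793 0.1601] 0.0274
top mid 221 [270. 248.] [0.5662 0.1493 0.1303] [0.5797 0.1595] 0.0338
wrist brass [429  40  25  28 306] [0.6658 0.0835 0.03  ]
wrist brass [188  45  26  28 311] [0.4956 0.0793 0.03  ]
[ 0.5838482  -0.03465284  0.19594331] [-0.07  0.77  0.16  1.5  -0.14  0.88  0.14]
z pct [0.08914531 0.0998699  0.10052775 0.10086943 0.10110471]
1376 [ 0.58383328 -0.00335091  0.09986191] ((0.5838266015052795, -0.003871762892231345), 0.013038133271038532)
```

View pics/wrist_b.png

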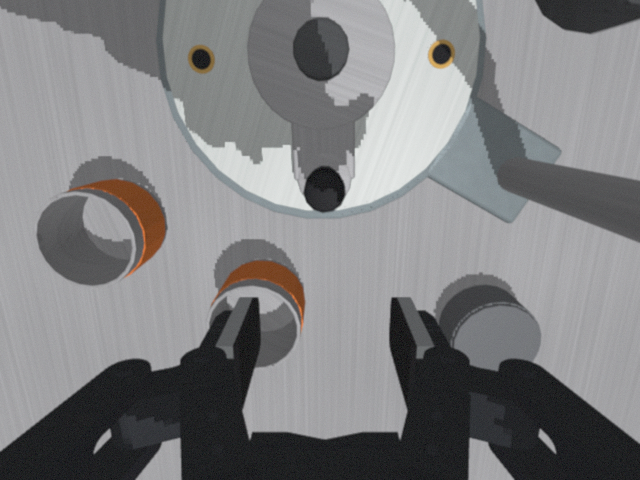

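The knob's top is at z = 0.100, so the plunger is home. In the view the knob is at (325,189), square to the holes at (201,59) and (441,54), and the tins haven't moved. The cap is at (0.5795,0.160) with its top at 0.180. I'm going there by a detour that clears the chuck.

Call:
{"method": "jog_arm", "body": {
  "steps": [
    [[7.5,-5,0,5.4,0],[7.5,-5,0,5.4,0],[7.5,-5,6,5.4,0],[7.5,-5,12,5.4,0],[7.5,-5,17,5.4,0],[7.5,-3,19.5,5.4,0],[7.5,-0.4,19.5,5.4,0],[7.5,-0.4,19.5,5.4,0],[7.5,-0.4,19.5,5.4,0]]
  ]
}}

```text
t: 8.78
tool_pos: [0.5795, 0.1605, 0.2494]
ee_rot: [0.705, 0.709, -0.001, -0.0]
force: [-0.0, -0.2, 0.0]
width: 0.0751
grip_force: 0.0
```

```bash
python3 cap.py c; python3 -c "
from h import *
s=env.observe();print(s['tool_pos'],s['joint_pos'].round(2),s['force'])"
```

```text
wrist captop 7023 [324. 253.] [0.5785 0.1629 0.18  ] [0.5784 0.1609] 0.0275
wrist mid 2058 [325. 202.] [0.5793 0.1822 0.132 ] [0.5788 0.1618] 0.0334
wrist brass [405 275  18  17 165] [0.6661 0.0825 0.03  ]
wrist brass [231 278  18  16 239] [0.4963 0.0785 0.03  ]
[0.57953961 0.16037671 0.25003073] [-0.42  0.74  0.2   1.35 -0.15  1.06 -0.19] [ 1.20442847 -0.69832415  0.33624756]
```

View pics/wrist_c.png

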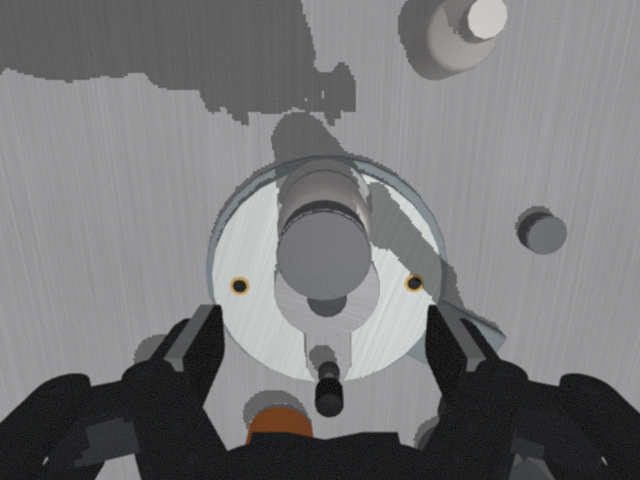

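The wrist view shows the cap at (324,253), centred between the fingers at (0.579,0.1605). I'm descending to grip it.

Call:
{"method": "jog_arm", "body": {
  "steps": [
    [[7.5,0,0,-4,0],[7.5,0,0,-8,0],[7.5,0,0,-10.4,0],[7.5,0,0,-10.4,0],[5,0,0,-10.4,0],[4,0,0,-10.4,0],[4,0,0,-10.4,0],[4,0,0,-10.4,0],[4,0,0,-10.4,0]]
  ],
  "newtons": 70
}}

```text
t: 10.0
tool_pos: [0.5805, 0.1604, 0.1476]
ee_rot: [0.705, 0.709, 0.001, 0.0]
force: [-0.6, 0.5, 5.3]
width: 0.0524
grip_force: 71.9
```

Call:
{"method": "jog_arm", "body": {
  "steps": [
    [[4,0,0,-0.4,0],[4,0,0,-0.7,0],[4,0,0,-0.7,0],[4,0,0,-0.7,0]]
  ]
}}

```text
t: 10.5
tool_pos: [0.5815, 0.1606, 0.142]
ee_rot: [0.705, 0.709, 0.002, 0.001]
force: [-1.1, -1.7, 24.8]
width: 0.0525
grip_force: 73.9
```

Pressed to the end at about 25 N. Twisting now.

Call:
{"method": "jog_arm", "body": {
  "steps": [
    [[4,0,0,0,7],[4,0,0,0,14],[4,0,0,0,21],[4,0,0,0,28],[4,0,0,0,35],[4,0,0,0,42],[4,0,0,0,49],[4,0,0,0,56],[4,0,0,0,62],[4,0,0,0,64],[4,0,0,0,64]]
  ]
}}

```text
t: 11.88
tool_pos: [0.5814, 0.1609, 0.142]
ee_rot: [0.222, 0.975, 0.001, 0.002]
force: [-1.4, 2.6, 25.2]
width: 0.0528
grip_force: 73.9
```

```bash
python3 -c "
from h import *
s=env.observe();print(s)"
```

```text
{'t': 11.875, 'joint_pos': array([-0.24904427,  0.8581084 , -0.1535505 ,  1.48625823,  0.16141761,
        0.80455849,  0.66148789]), 'joint_vel': array([-0.00456433, -0.00029728,  0.00583316,  0.00201199, -0.00529454,
       -0.00244215, -0.01196907]), 'tau': array([  1.45907689, -81.58050299,  -0.27170118, -16.27373993,
         0.57459785,  -0.36288346,   0.47333993]), 'tool_pos': array([0.5814276 , 0.1609099 , 0.14199531]), 'ee_rot': array([0.22191505, 0.97506276, 0.00133143, 0.00213563]), 'force': array([-1.43086828,  2.63473585, 25.24402117]), 'wrist_torque': array([ 0.18826729,  0.41706044, -0.0180742 ]), 'grip_force': 73.86117284258944, 'width': 0.05277425387404406}
```

Torque about z is near zero and the turn reached 64°. I'll lift gently and check the force.

Call:
{"method": "jog_arm", "body": {
  "steps": [
    [[4,0,0,0.5,0],[4,0,0,1.0,0],[4,0,0,1.5,0]]
  ]
}}

```text
t: 12.25
tool_pos: [0.5802, 0.1602, 0.1552]
ee_rot: [0.222, 0.975, 0.0, 0.0]
force: [-0.6, 0.7, -0.3]
width: 0.0524
grip_force: 73.1
```

Call:
{"method": "jog_arm", "body": {
  "steps": [
    [[4,0,0,1.5,0],[4,0,0,3,0],[4,0,0,4.5,0],[4,0,0,6,0],[4,0,0,6,0],[4,0,0,6,0],[4,0,0,6,0]]
  ]
}}

```text
t: 13.12
tool_pos: [0.5798, 0.1602, 0.2137]
ee_rot: [0.222, 0.975, -0.0, -0.0]
force: [-0.2, 0.1, -0.1]
width: 0.0526
grip_force: 73.1
```

```bash
python3 cap.py d; python3 -c "
from h import *
p,d=viewer.camera('scene');cv2.imwrite('pics/s2.png',cv2.resize(p[120:400,180:500,::-1],(640,560)))
s=env.observe();print(s['tool_pos'],s['grip_force'],s['width'],s['force'])"
```

```text
wrist mid 5399 [326. 228.] [0.5662 0.1679 0.1367] [0.5795 0.1615] 0.0334
wrist brass [177 153  23  23 239] [0.4963 0.0786 0.03  ]
[0.5799255  0.16021924 0.21396422] 73.05556626100952 0.05251164078362834 [ 0.65389852  0.42888874 -0.97999009]
```

View pics/s2.png

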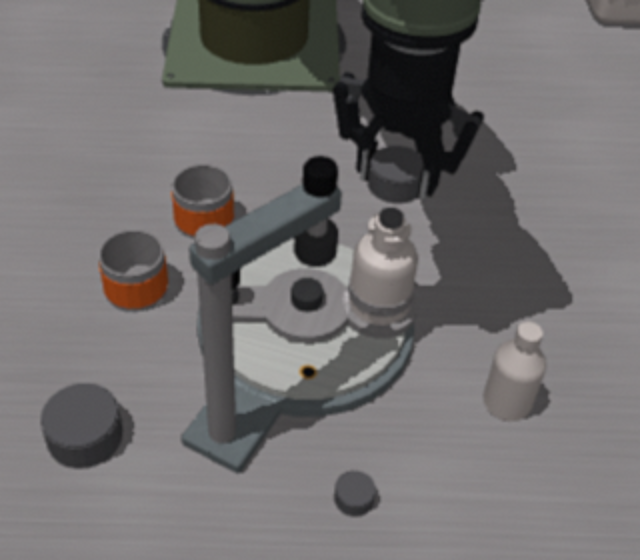

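The view shows the cap upright in the gripper at (395,173), above the open bottle mouth at (390,225). The tins and the small bottle stand where they were.

```bash
python3 -c "
from cell import env
print(env.hand_in())"
```

```text
the job is handed in; nothing more can be done
None
```

The job is handed in at about 13 s: turret at its next hole with the plunger home, safety cap off and held upright about 6 cm above the open bottle, tins and small bottle left standing; no verdict was returned.

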